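# Rack the label rolls, then hold the label printer's sprung cover at the red tab

## Robot

A 6-joint arm with a two-finger parallel gripper is mounted at the origin on the work surface. World frame = base frame: x ahead of the robot, y to its left, z up, the work surface at z = 0. Lengths are in mm, angles in rad, forces in N, time in s.
With the tool pointing down it reaches from about 350 to 875 mm from the base axis. Payload 4.2 kg.
Tool frame: the origin (TCP) lies between the finger pads; the fingertips stand 14 mm ahead of it and the grasp point (between the pads) lies 5 mm behind it; z points along the fingers, y is the line along which they close (so a half turn about z gives the same grasp; the last joint's range is limited). The gripper opens to 85 mm and grips with 20 to 120 N. Pads are 22 mm wide; open, the fingers measure 114 mm over their backs; the gripper's body (76 mm by 85 mm) begins 54 mm behind the grasp point. The pads swing forward as they close: fully open they stand 13 mm farther back than shut.
Start: joints at [1.441, 0.385, 0.008, 0, -1.194, -0.259], TCP at [236.891, 578.344, 245.312] pointing down, gripper open.
Joint ranges: [-3.14, 3.14], [-1.21, 2.06], [-1.07, 1.41], [-3.16, 2.05], [-2.99, -0.16], [-3.1, 3.1]. Speed limits (rad/s): [2.79, 2.79, 3.14, 3.14, 3.14, 3.14].

## Interface

Orientations are given as a unit quaternion [x, y, z, w].
In Python, from bench import * gives the robot as it stands.
- The arm moves only by the tool carry_out, never from a script. Its argument "motion" is a list of rows, each a list of 7 numbers: the turn, a rotation vector about the tool's x, y, z in rad, then the shift along the tool's x, y, z in mm, then the opening, from -1 (shut) to 1 (fully open), so that 0 is half open. A call has 1 to 5 rows; each row is the pose to reach, as a shift and turn from the pose commanded when the call began, along the tool's axes at that moment; what a row does not reach only later rows make up. A row lasts 1/8 s, in which the tool goes at most 62.5 mm and 10.7 degrees, less where a joint would pass 70% of its speed; a pose out of reach is approached as far as the arm can. A call with a gripper value outside its range is refused whole. The fingers move at their own pace and stop on an object; the grip force is fixed at half the most. Time passes only in rows, so rows that repeat a pose let the fingers close. It gives the time, the measured TCP pose, the force, the opening and the grip force at its end, in the units of the state.
- read_state(): the state, without advancing time (a new reading comes with each control period).
- get_image(name): name is "scene" or "top"; returns a dict with "color" (400x640x3 uint8, blue, green, red), "mtx" (3x3 intrinsics, pixels), "position" and "orientation" of the camera in the world. Camera axes: x right, y down, z forward; pixel columns grow to the right and rows downward; lengths in mm; the calibration is good to about 2 mm. A picture is of the moment at which its call begins. There is no depth.
- job_done(): hands the job in; it is judged then, once.
The state is a dict: "clock": time; "joints": joint angles; "joint_vel": joint speeds; "joint_efforts": joint torques, N m; "position": TCP position; "ee_rot": TCP orientation; "contact_force": force on the tool from outside, world axes, zero at the start; "wrist_torque": the same for the moment, N m; "gripper_width": finger opening in mm; "grasp_force": force on a finger pad.
Only numpy, scipy, OpenCV 4.12 (cv2) and the standard library are available. Lean on these libraries where they do the work, as an engineer would, in place of code of your own. Each camera call takes 0.05 s, during which the arm holds its last target. There are 200 camera calls.

## Task

Get the shop's label printer ready for a roll change: first put the two loose label rolls over the free posts of the roll stand, the short roll in the row of short posts and the long roll in the row of tall posts, each right down on the base and let go. Then lift the printer's sprung cover by its blue bar until the green pointer pin on the cover's side is level with the red tab on the curved guide, and finish still holding it there. Leave the rolls already on the stand, the shoe, the tape dispenser and the red tab as they are.

Things in the scene. Friction and masses are not known exactly. Their poses are not given: they have to be found in the camera images.
- printer: grey label printer, fixed, 150 (x) x 170 (y) mm, 110 mm high, 134 mm with its cover. Origin: centre of underside; x from the hinge side (nearest the robot) to the blue bar's side; y to the side of the curved guide: a thin white arc, 120 mm radius about the hinge line, 109 mm from the printer's middle plane, top 230 mm above the counter, carrying the red tab
- cover: white cover, 150 x 168 x 20 mm, about 250 g, hinged at the printer's robot-side top edge. Origin mid hinge line; x from hinge to bar, y along the hinge towards the guide, z up through it. Level when shut; the bar swings up and back towards the robot, to 1.3 rad at most. A spring shuts it: 4 to 7 N at the bar lift it, more as it opens; it snaps shut if let go
- cover_hinge (a point): middle of the cover's hinge line, 112 mm above the counter
- cover_bar (a point): middle of the blue round grip bar, 12 mm diameter, straight for 90 mm parallel to the hinge line, 34 mm clear of the cover's free edge, a leg at each end; 190 mm from the hinge line, 123 mm above the counter when shut. Free on all sides; can be pinched from above, fingers closing across the bar, and it turns between the fingers as the cover swings
- cover_pointer (a point): outer end of the green pointer pin (8 mm thick, 13 mm proud) on the cover's side facing the guide, at y = 98 mm of the cover, 120 mm from the hinge line; moves on a circle about the hinge line
- tab_mark (a point): the red tab's mark, on its side facing the printer, on the same circle as the pointer's end, 0.45 to 0.85 rad above the shut pointer (differs each time). The tab is a red block, 14 mm along the arc, 18 x 20 mm across, clamped on the guide; stays put unless pushed. At the marked angle this point and cover_pointer coincide
- stand: wooden roll stand, fixed: base 150 x 150 x 12 mm with four aluminium posts, 16 mm diameter, tapered tops: a row of two short ones (24 mm above the base) at x = -40 mm, a row of two tall ones (46 mm) at x = +40 mm, each at y = +42 and -42 mm. Origin: centre of underside. The posts at y = -42 mm already carry a roll each, those at y = +42 mm are free
- short_post (a point): foot of the free short post, on the top face of the base (12 mm above the counter)
- tall_post (a point): foot of the free tall post, on the top face of the base (12 mm above the counter)
- short_roll: loose white paper label roll, a tube standing on end: 44 mm outside diameter, 24 mm bore, 32 mm long, about 50 g. Origin: centre of its underside, z along its axis
- long_roll: loose white paper label roll like the short one but 54 mm long, about 85 g (44 mm outside diameter, 24 mm bore). Origin: centre of its underside, z along its axis
- short_kept: bystander: 32 mm long roll already on a short post; leave it. Origin: centre of its underside
- long_kept: bystander: 54 mm long roll already on a tall post; leave it. Origin: centre of its underside
- shoe: bystander: blue shoe, 243 x 86 x 60 mm, on the counter's far right. Origin: centre of its underside, x towards the toe
- tape: bystander: red tape dispenser with a yellow reel, 140 x 55 mm, 84 mm high, at the counter's far edge. Origin: centre of its underside
Things that resemble listed ones, but are neither listed nor needed, are in the scene too. Leave any purple or yellow look-alike of the long_roll alone. What is shaped like the short_roll but black is not meant.

How it is judged (in metres and radians):
On the way:
1. both loose rolls are down on their posts and let go, the cover still shut (horizontal distance between short_roll and short_post below 0.008 m and z of each of short_roll, long_roll in the frame of stand below 0.0165 m and angle between each of short_roll, long_roll's own z axis and vertical below 0.12 rad and linear speed of each of short_roll, long_roll below 0.03 m/s and contact force between the fingers and short_roll below 0.1 N and horizontal distance between long_roll and tall_post below 0.008 m and contact force between the fingers and long_roll below 0.1 N and angle between cover's own z axis and vertical below 0.1 rad), for 0.2 s.
At the end, for the whole second after the job is handed in: Fingers still hold the cover (over 1 N), still, its pointer within 10 mm (5 degrees) of the tab's mark; short roll on the free short post, long roll on the free tall post, each within 8 mm of the post's centre, within 4.5 mm of the base, upright, at rest, untouched (distance between cover_pointer and tab_mark below 0.01 m and angular speed of cover below 0.05 rad/s and contact force between the fingers and cover above 1 N and horizontal distance between short_roll and short_post below 0.008 m and z of each of short_roll, long_roll in the frame of stand below 0.0165 m and angle between each of short_roll, long_roll's own z axis and vertical below 0.12 rad and linear speed of each of short_roll, long_roll below 0.03 m/s and contact force between the fingers and short_roll below 0.1 N and horizontal distance between long_roll and tall_post below 0.008 m and contact force between the fingers and long_roll below 0.1 N); the arm keeps its last pose, push and grip.
It fails at once if a roll already on the stand is shifted by more than 12 mm or tipped ((distance of short_kept from where it was at the start of the episode above 0.012 m or angle between short_kept's own z axis and vertical above 0.3 rad) or (distance of long_kept from where it was at the start of the episode above 0.012 m or angle between long_kept's own z axis and vertical above 0.3 rad)).
It fails at once if the shoe or the tape dispenser is pushed more than 20 mm (distance of any of shoe, tape from where it was at the start of the episode above 0.02 m).
It fails at once if the red tab is pushed along the guide by more than 8 mm (distance of tab_mark from where it was at the start of the episode above 0.008 m).
It also fails if it takes over 64 s, if anything falls off the work surface, if the arm or the gripper's body presses on something with over 40 N, if the wrist force passes 120 N, or if a joint passes its speed limit or range.

## Working session

There is one attempt and no reset: what is moved stays moved. The work goes in short steps, Python scripts to look and compute and a tool call to move; the robot and the scene stay as the last step left them, time stands still between calls to the robot, and variables do not carry over. Pictures are saved under pics/ and viewed, at most 11 in all, crops included, and the job is handed in when it is done.

Besides the shell and the picture viewer there is one more tool, called after "Request:" by a JSON object that holds its "op" and its "data". carry_out: Moves the arm, as the interface text tells. Its arguments: {"type":"object","properties":{"motion":{"type":"array"}},"required":["motion"]}

```bash
mkdir -p pics
cat > h.py <<'E'
from bench import *
import numpy as np, cv2
from scipy.spatial.transform import Rotation as R
def ray(im,u,v):
    K=np.array(im["mtx"]);d=np.linalg.inv(K)@[u,v,1]
    return np.array(im["position"]),R.from_quat(im["orientation"]).as_matrix()@d
def onz(im,u,v,z):
    p,d=ray(im,u,v);return p+d*(z-p[2])/d[2]
def proj(im,P):
    K=np.array(im["mtx"]);c=R.from_quat(im["orientation"]).as_matrix().T@(np.array(P,float)-im["position"])
    q=K@c;return q[:2]/q[2]
E
python3 - <<'E'
from h import *
for n in("scene","top"):
    i=get_image(n);cv2.imwrite(f"pics/{n}0.png",i["color"]);print(n,i["mtx"],i["position"],R.from_quat(i["orientation"]).as_matrix().round(3))
s=read_state();print(s)
E
```

```text
scene [[363.4547816    0.         323.14180254]
 [  0.         363.4547816  204.291649  ]
 [  0.           0.           1.        ]] [1209.41185136 -274.28115977  606.56923756] [[ 0.473  0.5   -0.726]
 [ 0.881 -0.281  0.38 ]
 [-0.014 -0.819 -0.573]]
top [[510.39231906   0.         328.27444465]
 [  0.         510.39231906 196.4100514 ]
 [  0.           0.           1.        ]] [ 313.99810095   44.96818554 1563.35328412] [[-0.027 -0.984  0.179]
 [-1.     0.026 -0.011]
 [ 0.006 -0.179 -0.984]]
{'clock': 0.1, 'joints': array([ 1.44060897e+00,  3.85493278e-01,  6.76827617e-03, -4.11535194e-04,
       -1.19399497e+00, -2.58576459e-01]), 'joint_vel': array([-0.00049869, -0.00205965,  0.00126596,  0.00172199,  0.00048349,
        0.00031012]), 'joint_efforts': array([-2.70989631e-04, -3.93321347e+01,  1.88927776e+01,  4.19796109e+00,
       -2.61112807e-03,  4.10695904e-06]), 'position': array([236.71901297, 577.91112495, 244.3284662 ]), 'ee_rot': array([ 9.81152113e-01, -1.93234494e-01, -1.29164156e-04,  9.72108617e-04]), 'contact_force': array([-0.12177002, -0.7926242 , -0.37140574]), 'wrist_torque': array([-0.0140853 , -0.07961984, -0.00263276]), 'grasp_force': 0.0, 'gripper_width': 85.0391752977727}
```

View pics/scene0.png

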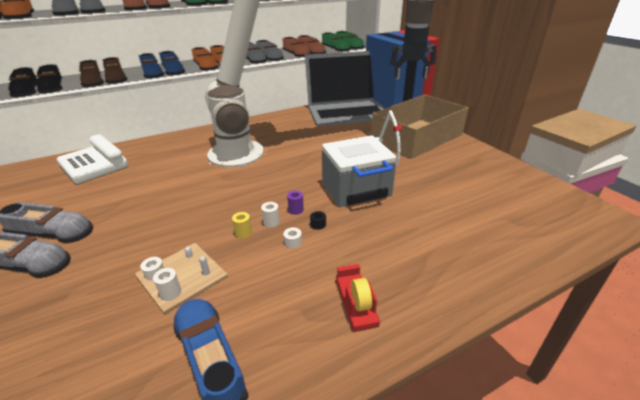

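View pics/top0.png

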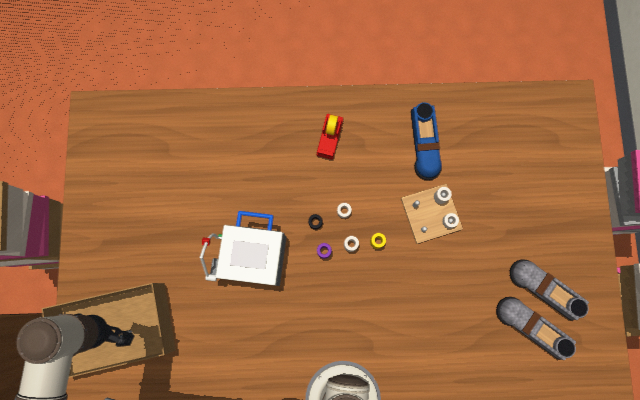

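The scene view shows the white long roll at (270,214), the short roll at (292,238), the stand at (182,275), and the red tab at (397,128). In the top view the long roll is at (351,243), the short roll at (344,210), the free tall post at (416,205), the free short post at (424,230), the bar at (255,215) and the tab at (206,241).

Run:
```python
from h import *
im={n:get_image(n) for n in("scene","top")}
t=im["top"]["color"];s=im["scene"]["color"]
def blob(c,m,box):
    x0,y0,x1,y1=box;mm=np.zeros(m.shape,np.uint8);mm[y0:y1,x0:x1]=m[y0:y1,x0:x1]
    ct,_=cv2.findContours(mm,cv2.RETR_EXTERNAL,cv2.CHAIN_APPROX_NONE)
    return max(ct,key=cv2.contourArea)
def white(c):
    h=cv2.cvtColor(c,cv2.COLOR_BGR2HSV);return ((h[...,1]<70)&(h[...,2]>110)).astype(np.uint8)
for nm,box,z in(("long",(340,233,362,254),54),("short",(334,200,354,219),32),("lkept",(435,185,454,205),66),("skept",(443,211,461,229),44),("tallpost",(409,199,421,212),58),("shortpost",(419,224,430,236),36)):
    c=blob(t,white(t),box);(u,v),r=cv2.minEnclosingCircle(c);M=cv2.moments(c)
    cx,cy=M['m10']/M['m00'],M['m01']/M['m00']
    print(nm,(u,v,r),(cx,cy),onz(im["top"],cx,cy,z/2 if z<60 and 'post' not in nm else z-10).round(1),onz(im["top"],cx,cy,z).round(1))
def hs(c):return cv2.cvtColor(c,cv2.COLOR_BGR2HSV)
h=hs(t);wood=((h[...,1]<140)&(h[...,2]>120)).astype(np.uint8)
blue=((abs(h[...,0].astype(int)-112)<10)&(h[...,1]>150)).astype(np.uint8)
c=blob(t,blue,(225,200,285,235));print("bar",cv2.minAreaRect(c),cv2.boundingRect(c))
a=cv2.resize(t[180:300,190:290],None,fx=5,fy=5,interpolation=cv2.INTER_CUBIC)[:600]
b=cv2.resize(t[175:250,395:470],None,fx=4,fy=4,interpolation=cv2.INTER_CUBIC)
d=cv2.resize(s[235:310,130:230],None,fx=3,fy=3,interpolation=cv2.INTER_CUBIC)
o=np.zeros((600,800,3),np.uint8);o[:600,:500]=a;o[:300,500:800]=b;o[300:525,500:800]=d
cv2.imwrite("pics/crop1.png",o)
```

```text
long (350.79998779296875, 243.1999969482422, 7.528712749481201) (350.9818956336528, 243.04685835995738) [448.8 -36.3  27. ] [446.4 -34.8  54. ]
short (343.875, 209.8125, 7.214723110198975) (343.7837514934289, 209.62604540023895) [552.8 -18.3  16. ] [550.3 -17.7  32. ]
lkept (443.0, 195.0, 8.602425575256348) (442.95208970438324, 193.82059123343527) [ 586.9 -316.6   56. ] [ 585.1 -314.2   66. ]
skept (450.5, 220.5, 7.905794143676758) (450.6072916666666, 219.9489583333333) [ 511.5 -342.7   22. ] [ 508.7 -337.1   44. ]
tallpost (416.0, 202.5, 3.0414812564849854) (416.74666666666667, 202.26666666666665) [ 564.5 -237.7   48. ] [ 562.9 -235.8   58. ]
shortpost (423.5, 228.5, 2.549609661102295) (423.7246376811594, 228.40579710144925) [ 487.3 -258.3   26. ] [ 486.2 -256.3   36. ]
bar ((254.26927185058594, 219.84617614746094), (35.22586441040039, 14.760132789611816), 7.125016689300537) (236, 211, 37, 19)
```

View pics/crop1.png

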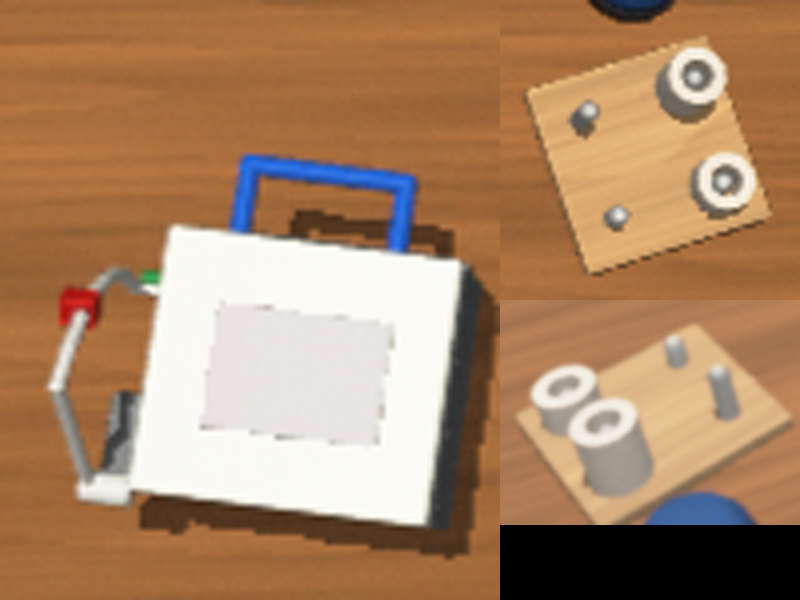

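The crop shows the bar ends at crop (247,160) and (413,182), the green pin at (150,276), the tab at (80,305), the stand corners, and a clear tall post and short post.

```bash
cat >> h.py <<'E'
def tri(a,ua,b,ub):
    p,d=ray(a,*ua);q,e=ray(b,*ub);d/=np.linalg.norm(d);e/=np.linalg.norm(e)
    s=np.linalg.lstsq(np.c_[d,-e],q-p,rcond=None)[0];A,B=p+s[0]*d,q+s[1]*e
    return (A+B)/2,np.linalg.norm(A-B)
def cen(c,box,f):
    x0,y0,x1,y1=box;h=cv2.cvtColor(c,cv2.COLOR_BGR2HSV).astype(int);m=f(h[...,0],h[...,1],h[...,2])[y0:y1,x0:x1]
    v,u=np.nonzero(m);return (u.mean()+x0,v.mean()+y0),len(u)
E
python3 - <<'E'
from h import *
S,T=get_image("scene"),get_image("top")
cp=lambda x,y,ox,oy,f:((x+.5)/f-.5+ox,(y+.5)/f-.5+oy)
g=lambda x,y:cp(x-500,y,395,175,4)
C=[onz(T,*g(*c),12)[:2] for c in((527,92),(707,38),(770,213),(592,273))]
print("stand corners",np.round(C,1),"centre",np.mean(C,0).round(1),[np.linalg.norm(C[i]-C[i-1]).round(1) for i in range(4)])
ex=(C[0]-C[3])+(C[1]-C[2]);ex/=np.linalg.norm(ex);ey=np.array([-ex[1],ex[0]]);c=np.mean(C,0)
print("yaw",np.degrees(np.arctan2(ex[1],ex[0])),"short",c-40*ex+42*ey,"tall",c+40*ex+42*ey,"sk",c-40*ex-42*ey,"lk",c+40*ex-42*ey)
for n,p,z in(("tallp",(592,108),58),("shortp",(618,213),36),("lk",(696,76),66),("sk",(724,181),44)):print(n,onz(T,*g(*p),z).round(1))
k=lambda x,y:cp(x,y,190,180,5)
A,B=onz(T,*k(247,160),123),onz(T,*k(413,182),123);d=(A-B)[:2];print("bar",A,B,(A+B)/2,np.linalg.norm(d))
L=[onz(T,*k(*q),134)[:2] for q in((170,227),(466,262),(428,525),(132,490))]
print("cover",np.round(L,1),[np.linalg.norm(L[i]-L[i-1]).round(1) for i in range(4)])
red=lambda h,s,v:((h<8)|(h>172))&(s>170)&(v>60)
gr=lambda h,s,v:(h>50)&(h<85)&(s>90)
for n,f,bt,bs in(("tab",red,(198,232,216,252),(385,118,408,140)),("pin",gr,(205,225,230,245),(375,125,410,175))):
    try:
        a,na=cen(T["color"],bt,f);b,nb=cen(S["color"],bs,f);print(n,a,na,b,nb,tri(T,a,S,b))
    except Exception as e:print(n,e)
for n,a,b in(("long",(350.98,243.05),(270,214)),("short",(343.8,209.6),(292,238))):print(n,tri(T,a,S,b))
s=S["color"];cv2.imwrite("pics/crop2.png",cv2.resize(s[100:210,315:415],None,fx=5,fy=5,interpolation=cv2.INTER_CUBIC))
E
```

```text
stand corners [[ 586.2 -197.7]
 [ 625.2 -339.9]
 [ 487.4 -378.8]
 [ 445.2 -239.8]] centre [ 536. -289.] [np.float64(147.2), np.float64(147.4), np.float64(143.1), np.float64(145.2)]
yaw 16.196497375557705 short [ 485.88736194 -259.86008044] tall [ 562.71222108 -237.5454884 ] sk [ 509.31768358 -340.52618254] lk [ 586.14254272 -318.2115905 ]
tallp [ 564.7 -238.6   58. ]
shortp [ 487.8 -257.6   36. ]
lk [ 585.6 -316.3   66. ]
sk [ 508.9 -337.2   44. ]
bar [538.39011227 284.80374313 123.        ] [523.24800452 190.3724105  123.        ] [530.81905839 237.58807681 123.        ] 95.63764953939564
cover [[499.7 326.1]
 [475.5 159.9]
 [330.4 182.4]
 [353.9 345.7]] [np.float64(147.1), np.float64(168.0), np.float64(146.8), np.float64(164.9)]
tab (np.float64(205.42222222222222), np.float64(240.53333333333333)) 45 (np.float64(398.04545454545456), np.float64(127.5)) 22 (array([452.40711772, 364.57927242, 190.77877016]), np.float64(2.9860424118728757))
pin SVD did not converge in Linear Least Squares
long (array([448.51058086, -36.45555373,  28.77479553]), np.float64(0.637341979475631))
short (array([552.73165336, -19.18820234,  14.95377421]), np.float64(1.5882472792396671))
 ** On entry to DLASCL parameter number  4 had an illegal value
 ** On entry to DLASCL parameter number  4 had an illegal value
 ** On entry to DLASCL parameter number  4 had an illegal value
 ** On entry to DLASCL parameter number  4 had an illegal value
 ** On entry to DLASCL parameter number  5 had an illegal value
 ** On entry to DLASCL parameter number  4 had an illegal valueh.py:18: RuntimeWarning: Mean of empty slice.
  v,u=np.nonzero(m);return (u.mean()+x0,v.mean()+y0),len(u)
  ret = ret.dtype.type(ret / rcount)
```

View pics/crop2.png

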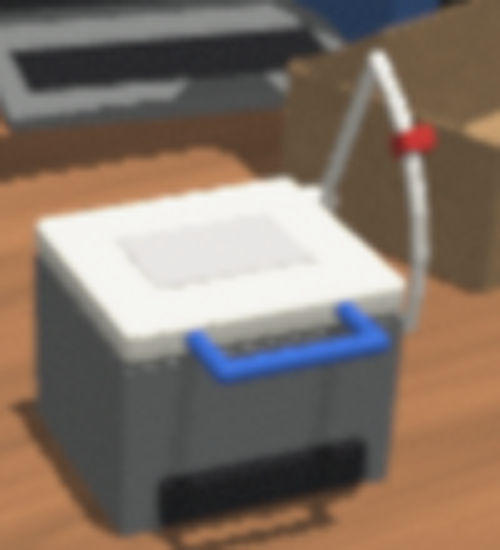

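The crop shows the bar at (225–385, 340–375), the tab at (412,138) on the arc at scene pixel (397.5,127.5), and the pointer hidden from this side. Triangulation puts the tab on a 122 mm radius about the hinge (expected 120), about 0.70 rad up. All sizes agree with those given, so I'll start moving.

```bash
cat >> h.py <<'E'
def to(x,y,z,yaw,st=None):
    st=st or read_state();r=R.from_quat(st["ee_rot"])
    y0=np.radians(yaw);ty=np.array([np.cos(y0),np.sin(y0),0]);
    M=np.c_[np.cross(ty,[0,0,-1]),ty,[0,0,-1]];tr=(r.inv()*R.from_matrix(M)).as_rotvec()
    print("turn",tr.round(3),"shift",r.inv().apply(np.array([x,y,z])-st["position"]).round(1),"pos",st["position"].round(1))
E
python3 -c "
from h import *
to(370,280,310,-163.8);to(448.5,-36.4,140,-163.8)"
```

```text
turn [ 0.001 -0.     0.899] shift [236.3 225.5 -64.9] pos [236.8 578.2 244.9]
turn [ 0.001 -0.     0.899] shift [428.9 488.4 105.3] pos [236.8 578.2 244.9]
```

Request:
{"op": "carry_out", "data": {"motion": [[0,0,0,0,0,-62,1],[0,0,0.9,236,225,-65,1],[0,0,0.9,236,225,-65,1],[0,0,0.9,236,225,-65,1],[0,0,0.9,236,225,-65,1]]}}

```text
clock: 0.92
position: [339.3, 348.2, 309.8]
ee_rot: [0.841, -0.541, 0.0, -0.0]
contact_force: [1.5, -0.3, 0.5]
gripper_width: 85.4
grasp_force: 0.0
```

```bash
python3 -c "
from h import *
to(448.5,-36.4,220,-163.8)"
```

```text
turn [-0.     0.     0.144] shift [395.3  59.7  89.7] pos [339.3 348.2 309.8]
```

Request:
{"op": "carry_out", "data": {"motion": [[0,0,0.144,200,30,0,1],[0,0,0.144,200,30,0,1],[0,0,0.144,200,30,0,1],[0,0,0.144,395,60,90,1],[0,0,0.144,395,60,90,1]]}}

```text
clock: 1.55
position: [423.3, 57.8, 260.9]
ee_rot: [0.801, -0.598, 0.001, -0.001]
contact_force: [0.6, 0.6, -0.6]
gripper_width: 85.6
grasp_force: 0.0
```

```bash
python3 -c "
from h import *
to(448.5,-36.4,100,-163.8);to(448.5,-36.4,31,-163.8)"
```

```text
turn [-0.002  0.001  0.006] shift [ 97.5   3.1 160.8] pos [423.3  57.8 260.9]
turn [-0.002  0.001  0.006] shift [ 97.6   3.2 229.8] pos [423.3  57.8 260.9]
```

Request:
{"op": "carry_out", "data": {"motion": [[0,0,0,97,3,100,1],[0,0,0,97,3,100,1],[0,0,0,97,3,160,1],[0,0,0,97,3,160,1],[0,0,0,97,3,160,1]]}}

```text
clock: 2.17
position: [448.6, -34.0, 101.7]
ee_rot: [0.802, -0.598, 0.0, -0.0]
contact_force: [0.1, 0.2, 0.6]
gripper_width: 85.3
grasp_force: 0.0
```

```bash
python3 -c "
from h import *
to(448.5,-36.4,31,-163.8)
cv2.imwrite('pics/a.png',get_image('scene')['color'])"
```

```text
turn [-0.001 -0.001  0.006] shift [ 2.2  0.9 70.7] pos [448.6 -34.  101.7]
```

Request:
{"op": "carry_out", "data": {"motion": [[0,0,0,2,1,40,1],[0,0,0,2,1,70,1],[0,0,0,2,1,70,1],[0,0,0,2,1,70,-0.4],[0,0,0,2,1,70,-0.4]]}}

```text
clock: 2.85
position: [448.8, -36.0, 32.6]
ee_rot: [0.801, -0.598, 0.001, -0.002]
contact_force: [0.5, 0.3, 1.0]
gripper_width: 51.7
grasp_force: 0.0
```

Request:
{"op": "carry_out", "data": {"motion": [[0,0,0,0,0,0,-0.4],[0,0,0,0,0,0,-0.4],[0,0,0,0,0,0,-0.4],[0,0,0,0,0,0,-0.4]]}}

```text
clock: 3.35
position: [448.7, -36.1, 32.7]
ee_rot: [0.801, -0.598, 0.001, -0.001]
contact_force: [-2.3, 2.8, 10.0]
gripper_width: 42.6
grasp_force: 59.8
```

Request:
{"op": "carry_out", "data": {"motion": [[0,0,0,0,0,-60,-0.4],[0,0,0,0,0,-110,-0.4],[0,0,0,0,0,-110,-0.4]]}}

```text
clock: 3.72
position: [450.1, -36.0, 145.3]
ee_rot: [0.801, -0.598, 0.004, -0.004]
contact_force: [-0.1, -0.1, -1.7]
gripper_width: 42.7
grasp_force: 61.4
```

```bash
python3 -c "
from h import *
to(563.7,-238,140,-163.8)"
```

```text
turn [-0.011 -0.001  0.006] shift [226.  -51.3   6. ] pos [450.1 -36.  145.3]
```

Request:
{"op": "carry_out", "data": {"motion": [[0,0,0.006,226,-51,5,-0.4],[0,0,0.006,226,-51,5,-0.4],[0,0,0.006,226,-51,5,-0.4],[0,0,0.006,226,-51,5,-0.4],[0,0,0.006,226,-51,5,-0.4]]}}

```text
clock: 4.35
position: [560.4, -241.2, 133.7]
ee_rot: [0.798, -0.602, -0.001, 0.0]
contact_force: [-0.8, 0.4, -1.6]
gripper_width: 42.8
grasp_force: 61.4
```

```bash
python3 -c "
from h import *
to(563.7,-238,100,-163.8)
a,b=get_image('scene')['color'],get_image('top')['color']
o=np.hstack([cv2.resize(a[200:320,110:260],None,fx=2.6,fy=2.6,interpolation=2),cv2.resize(b[160:280,375:525],None,fx=2.6,fy=2.6,interpolation=2)])
cv2.imwrite('pics/b.png',o);print(o.shape)"
```

```text
turn [ 0.002  0.001 -0.005] shift [-2.1 -4.1 33.6] pos [ 560.4 -241.2  133.7]
(312, 780, 3)
```

View pics/b.png

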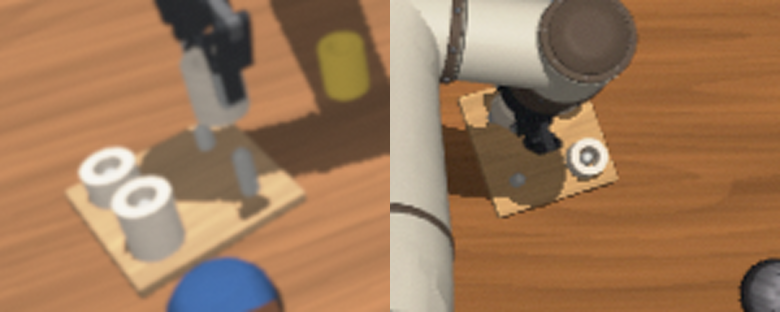

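The picture shows the long roll held upright at left-crop (215,90), up and beside the tall post (245,170). I'll correct and descend in stages.

Request:
{"op": "carry_out", "data": {"motion": [[0,0,-0.005,-2,-4,10,-0.4],[0,0,-0.005,-2,-4,25,-0.4],[0,0,-0.005,-2,-4,35,-0.4],[0,0,-0.005,-2,-4,35,-0.4]]}}

```text
clock: 4.95
position: [562.9, -235.2, 99.4]
ee_rot: [0.801, -0.599, -0.001, 0.001]
contact_force: [-0.3, -0.1, -0.4]
gripper_width: 42.5
grasp_force: 61.4
```

```bash
python3 -c "
from h import *
to(563.7,-238,70,-163.8)
S=get_image('scene');a=S['color']
p=read_state()['position']
o=a.copy()
# expected axis of roll and post
for P,Q,c in(([p[0],p[1],p[2]-33],[p[0],p[1],p[2]+21],(0,0,255)),([563.7,-238,12],[563.7,-238,58],(255,0,0))):
    print(proj(S,P),proj(S,Q))
cv2.imwrite('pics/c.png',cv2.resize(a[210:300,150:250],None,fx=6,fy=6,interpolation=2))"
```

```text
turn [0.003 0.001 0.005] shift [ 2.9 -0.1 29.4] pos [ 562.9 -235.2   99.4]
[202.27241172 253.77390408] [197.00430525 234.68235158]
[206.15612743 272.25873064] [201.99464947 257.32356137]
```

View pics/c.png

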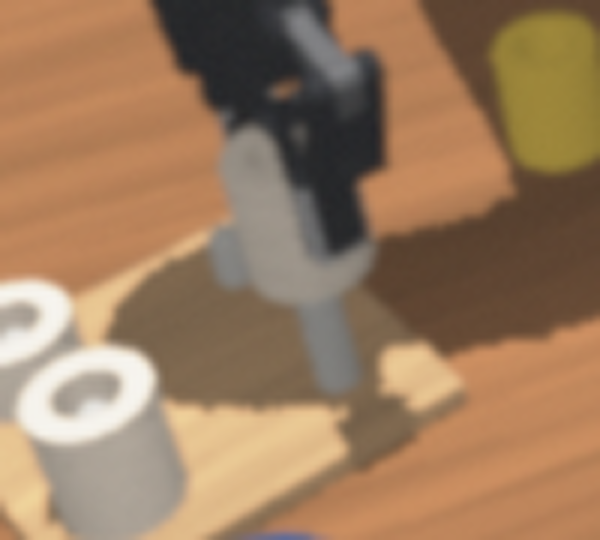

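The crop shows the roll's bottom centred at about (311,265) and the post foot at about (338,382). Both are within 1 px of prediction; 3 mm of correction is left.

Request:
{"op": "carry_out", "data": {"motion": [[0,0,0.005,3,0,0,-0.4],[0,0,0.005,3,0,8,-0.4],[0,0,0.005,3,0,16,-0.4],[0,0,0.005,3,0,24,-0.4],[0,0,0.005,3,0,24,-0.4]]}}

```text
clock: 5.62
position: [563.9, -238.5, 75.6]
ee_rot: [0.799, -0.601, -0.001, 0.001]
contact_force: [-0.0, -0.9, -1.7]
gripper_width: 42.5
grasp_force: 61.4
```

Request:
{"op": "carry_out", "data": {"motion": [[0,0,0,0,0,10,-0.4],[0,0,0,0,0,20,-0.4],[0,0,0,0,0,28,-0.4],[0,0,0,0,0,30,-0.4],[0,0,0,0,0,30,-0.4]]}}

```text
clock: 6.25
position: [564.6, -238.6, 46.6]
ee_rot: [0.799, -0.601, -0.0, 0.0]
contact_force: [0.2, 0.0, -0.7]
gripper_width: 42.6
grasp_force: 61.4
```

Request:
{"op": "carry_out", "data": {"motion": [[0,0,0,0,0,1,-0.4],[0,0,0,0,0,2,-0.4],[0,0,0,0,0,2,-0.4]]}}

```text
clock: 6.62
position: [564.6, -238.6, 44.9]
ee_rot: [0.799, -0.601, 0.0, -0.0]
contact_force: [0.2, 0.4, -0.9]
gripper_width: 42.7
grasp_force: 61.4
```

Request:
{"op": "carry_out", "data": {"motion": [[0,0,0,0,0,1,-0.4],[0,0,0,0,0,1,0.45],[0,0,0,0,0,1,0.45],[0,0,0,0,0,1,0.45],[0,0,0,0,0,1,0.45]]}}

```text
clock: 7.25
position: [564.6, -238.6, 43.7]
ee_rot: [0.799, -0.601, -0.0, 0.0]
contact_force: [0.2, -0.4, -0.0]
gripper_width: 62.1
grasp_force: 0.0
```

Request:
{"op": "carry_out", "data": {"motion": [[0,0,0,0,0,-30,0.45],[0,0,0,0,0,-90,0.45],[0,0,0,0,0,-120,0.45],[0,0,0,0,0,-120,1]]}}

```text
clock: 7.75
position: [566.2, -239.0, 167.2]
ee_rot: [0.8, -0.601, 0.003, -0.001]
contact_force: [-0.8, -0.3, -1.2]
gripper_width: 77.7
grasp_force: 0.0
```

```bash
python3 -c "
from h import *
to(552.7,-18.5,140,-163.8)"
```

```text
turn [-0.006 -0.003 -0.   ] shift [-215.6  -48.3   26.8] pos [ 566.2 -239.   167.2]
```

Request:
{"op": "carry_out", "data": {"motion": [[0,0,0,-216,-48,27,1],[0,0,0,-216,-48,27,1],[0,0,0,-216,-48,27,1],[0,0,0,-216,-48,27,1],[0,0,0,-216,-48,27,1]]}}

```text
clock: 8.38
position: [549.5, -15.7, 135.3]
ee_rot: [0.801, -0.599, -0.001, 0.001]
contact_force: [0.8, -0.5, 0.5]
gripper_width: 85.7
grasp_force: 0.0
```

```bash
python3 -c "
from h import *
to(552.7,-18.5,20,-163.8)
T=get_image('top');S=get_image('scene')
w=lambda h,s,v:(s<70)&(v>90)
# long roll check: ring top hole
b=T['color'][185:225,400:440];cv2.imwrite('pics/d.png',np.hstack([cv2.resize(b,(400,400),interpolation=2),cv2.resize(S['color'][235:285,180:230],(400,400),interpolation=2)]))
print(proj(T,[564,-238.5,66]),proj(S,[564,-238.5,66]),proj(S,[564,-238.5,12]))
"
```

```text
turn [0.003 0.    0.003] shift [  3.6  -2.6 115.3] pos [549.5 -15.7 135.3]
[418.09093883 201.41362713] [201.04272598 254.78388506] [205.96618012 272.4207292 ]
```

View pics/d.png

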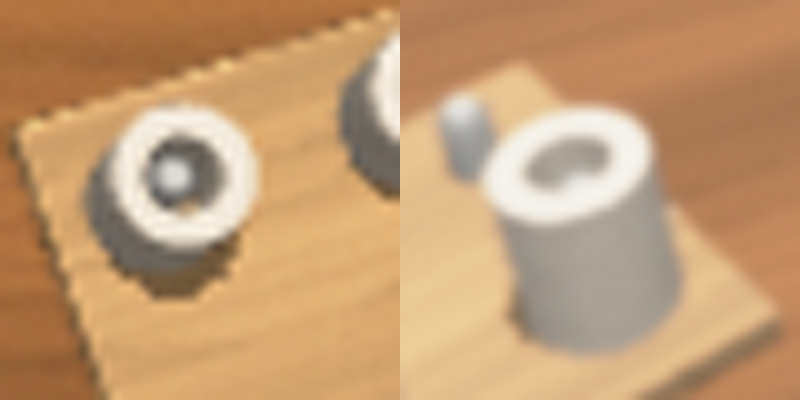

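The crops show the long roll upright on the tall post: left-crop ring centre (183,175), post inside at (175,178), and the base on the wood. Next is the short roll.

Request:
{"op": "carry_out", "data": {"motion": [[0,0,0,4,-3,60,1],[0,0,0,4,-3,95,1],[0,0,0,4,-3,115,1],[0,0,0,4,-3,115,1],[0,0,0,4,-3,115,1]]}}

```text
clock: 9.1
position: [555.3, -21.5, 22.5]
ee_rot: [0.799, -0.601, 0.001, -0.0]
contact_force: [0.2, 0.1, 0.1]
gripper_width: 85.3
grasp_force: 0.0
```

```bash
python3 -c "
from h import *
to(552.7,-18.5,20,-163.8)"
```

```text
turn [-0.001 -0.    -0.002] shift [-3.6  1.7  2.5] pos [555.3 -21.5  22.5]
```

Request:
{"op": "carry_out", "data": {"motion": [[0,0,0,-3,2,2,1],[0,0,0,-3,2,2,-0.4],[0,0,0,-3,2,2,-0.4],[0,0,0,-3,2,2,-0.4],[0,0,0,-3,2,2,-0.4]]}}

```text
clock: 9.72
position: [552.3, -18.3, 20.7]
ee_rot: [0.8, -0.601, 0.0, -0.0]
contact_force: [-2.0, 0.3, 5.4]
gripper_width: 42.6
grasp_force: 60.4
```

Request:
{"op": "carry_out", "data": {"motion": [[0,0,0,0,0,0,-0.4],[0,0,0,0,0,0,-0.4]]}}

```text
clock: 9.98
position: [552.3, -18.3, 20.7]
ee_rot: [0.8, -0.601, 0.0, -0.0]
contact_force: [-1.0, 0.9, 5.4]
gripper_width: 42.3
grasp_force: 60.4
```

Request:
{"op": "carry_out", "data": {"motion": [[0,0,0,0,0,-60,-0.4],[0,0,0,0,0,-120,-0.4],[0,0,0,0,0,-120,-0.4]]}}

```text
clock: 10.35
position: [555.1, -17.9, 145.1]
ee_rot: [0.8, -0.6, 0.004, -0.004]
contact_force: [-0.7, -0.4, -0.6]
gripper_width: 42.7
grasp_force: 61.1
```

```bash
python3 -c "
from h import *
to(487.2,-258,130,-163.8)"
```

```text
turn [-0.012 -0.001  0.   ] shift [211.6 132.4  13.8] pos [555.1 -17.9 145.1]
```

Request:
{"op": "carry_out", "data": {"motion": [[0,0,0,211,132,13,-0.4],[0,0,0,211,132,13,-0.4],[0,0,0,211,132,13,-0.4],[0,0,0,211,132,13,-0.4],[0,0,0,211,132,13,-0.4]]}}

```text
clock: 10.98
position: [481.2, -261.0, 125.0]
ee_rot: [0.797, -0.603, -0.002, 0.001]
contact_force: [0.4, -0.3, -0.4]
gripper_width: 42.5
grasp_force: 61.1
```

Request:
{"op": "carry_out", "data": {"motion": [[0,0,0,0,0,0,-0.4],[0,0,0,0,0,30,-0.4],[0,0,0,0,0,30,-0.4],[0,0,0,0,0,30,-0.4]]}}

```text
clock: 11.48
position: [484.6, -257.1, 97.4]
ee_rot: [0.8, -0.6, 0.0, 0.0]
contact_force: [-0.2, 0.1, 0.3]
gripper_width: 42.2
grasp_force: 61.1
```

```bash
python3 -c "
from h import *
to(487.2,-258,64,-163.8)"
```

```text
turn [-0.    -0.001  0.001] shift [ 1.6 -2.2 33.4] pos [ 484.6 -257.1   97.4]
```

Request:
{"op": "carry_out", "data": {"motion": [[0,0,0,1,-2,15,-0.4],[0,0,0,1,-2,28,-0.4],[0,0,0,1,-2,36,-0.4],[0,0,0,1,-2,44,-0.4],[0,0,0,1,-2,44,-0.4]]}}

```text
clock: 12.1
position: [485.5, -258.2, 52.0]
ee_rot: [0.799, -0.601, -0.001, 0.0]
contact_force: [0.0, 0.6, 0.7]
gripper_width: 42.4
grasp_force: 61.1
```

Request:
{"op": "carry_out", "data": {"motion": [[0,0,0,0,-1,6,-0.4],[0,0,0,0,-1,12,-0.4],[0,0,0,0,-1,17,-0.4],[0,0,0,0,-1,19,-0.4],[0,0,0,0,-1,19,-0.4]]}}

```text
clock: 12.72
position: [486.9, -258.0, 33.6]
ee_rot: [0.799, -0.601, -0.0, 0.0]
contact_force: [-0.1, 0.9, -0.7]
gripper_width: 42.7
grasp_force: 61.1
```

Request:
{"op": "carry_out", "data": {"motion": [[0,0,0,0,0,1,-0.4],[0,0,0,0,0,1,0.4],[0,0,0,0,0,1,0.4],[0,0,0,0,0,1,0.4],[0,0,0,0,0,1,0.4]]}}

```text
clock: 13.35
position: [486.9, -258.0, 32.8]
ee_rot: [0.799, -0.601, 0.0, -0.0]
contact_force: [-0.6, 0.5, 0.3]
gripper_width: 59.4
grasp_force: 0.0
```

Request:
{"op": "carry_out", "data": {"motion": [[0,0,0,0,0,-30,0.4],[0,0,0,0,0,-90,0.4],[0,0,0,0,0,-150,0.4],[0,0,0,0,0,-190,0.4],[0,0,0,0,0,-190,0.4]]}}

```text
clock: 13.98
position: [488.7, -258.6, 227.0]
ee_rot: [0.8, -0.601, 0.004, -0.002]
contact_force: [0.5, 0.9, -0.6]
gripper_width: 59.6
grasp_force: 0.0
```

```bash
python3 -c "
from h import *
to(480,0,230,171.5);to(530.8,237.6,190,171.5)"
```

```text
turn [-0.008 -0.003  0.431] shift [-250.7  -63.8   -3.8] pos [ 488.7 -258.6  227. ]
turn [-0.008 -0.003  0.431] shift [-464.9 -178.4   36.1] pos [ 488.7 -258.6  227. ]
```

Request:
{"op": "carry_out", "data": {"motion": [[0,0,0.431,-465,-178,0,-0.2],[0,0,0.431,-465,-178,0,-0.2],[0,0,0.431,-465,-178,0,-0.2],[0,0,0.431,-465,-178,0,-0.2],[0,0,0.431,-465,-178,0,-0.2]]}}

```text
clock: 14.6
position: [511.4, 41.1, 221.6]
ee_rot: [-0.652, 0.758, 0.0, -0.001]
contact_force: [0.8, -1.3, -0.1]
gripper_width: 34.2
grasp_force: 0.0
```

```bash
python3 -c "
from h import *
to(530.8,237.6,180,171.5)
T=get_image('top');S=get_image('scene')
cv2.imwrite('pics/e.png',np.hstack([cv2.resize(T['color'][185:245,400:460],(400,400),interpolation=2),cv2.resize(S['color'][235:295,150:210],(400,400),interpolation=2)]))"
```

```text
turn [ 0.002 -0.001 -0.001] shift [-197.2    9.9   41.5] pos [511.4  41.1 221.6]
```

View pics/e.png

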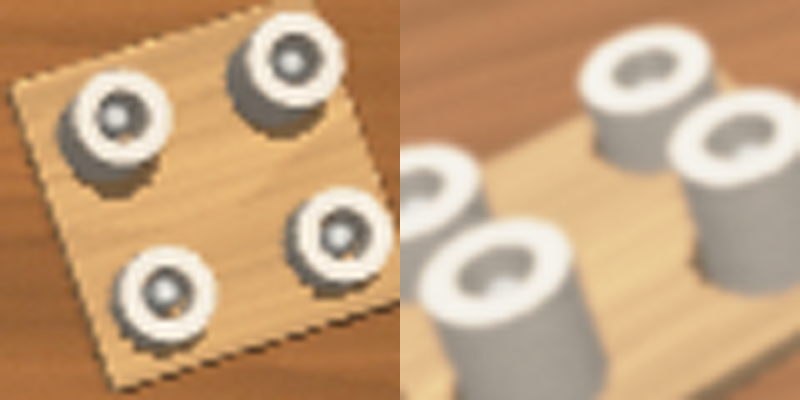

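The crops show all four rolls upright and down on their posts, with the short roll at left-crop (165,293) and the long roll at (122,118). The bar is next.

Request:
{"op": "carry_out", "data": {"motion": [[0,0,0,-197,10,35,-0.2],[0,0,0,-197,10,35,-0.2],[0,0,0,-197,10,35,-0.2],[0,0,0,-197,10,35,-0.2],[0,0,0,-197,10,35,-0.2]]}}

```text
clock: 15.32
position: [531.0, 235.4, 186.4]
ee_rot: [-0.653, 0.758, 0.0, -0.002]
contact_force: [0.6, -0.2, -0.1]
gripper_width: 33.9
grasp_force: 0.0
```

Request:
{"op": "carry_out", "data": {"motion": [[0,0,0,0,0,0,-0.2],[0,0,0,0,0,0,-0.2]]}}

```text
clock: 15.58
position: [531.7, 234.2, 188.3]
ee_rot: [-0.652, 0.758, -0.0, 0.0]
contact_force: [-1.1, -0.7, 0.6]
gripper_width: 34.1
grasp_force: 0.0
```

```bash
python3 -c "
from h import *
to(530.8,237.6,118,171.5)
T=get_image('top');S=get_image('scene')
cv2.imwrite('pics/f.png',np.hstack([cv2.resize(T['color'][185:245,225:285],(400,400),interpolation=2),cv2.resize(S['color'][130:190,340:400],(400,400),interpolation=2)]))
p=read_state()['position'];print(proj(S,p+[0,0,-14]),proj(S,p),proj(S,[530.8,237.6,123]))
bl=lambda h,s,v:(abs(h-112)<10)&(s>150)
h=cv2.cvtColor(S['color'],cv2.COLOR_BGR2HSV).astype(int);m=bl(h[...,0],h[...,1],h[...,2])
for u in range(358,394,4):
    r=np.nonzero(m[150:185,u])[0]+150;print(u,r.min() if len(r) else '',r.max() if len(r) else '')
# predicted bar ends
for P in([538.4-1.2,284.8-4,123],[523.2+1.2,190.4+4,123]):print(proj(S,P))
"
```

```text
turn [-0.     0.    -0.003] shift [-3.2  1.4 70.3] pos [531.7 234.2 188.3]
[375.35762498 154.51417081] [375.73485831 149.57688317] [374.77428169 171.47799384]
358 171 174
362 173 175
366 172 174
370 171 173
374 170 172
378 169 172
382 168 171
386 163 170
390 166 169
[389.45051094 168.54549025]
[359.73501132 174.48303782]
```

View pics/f.png

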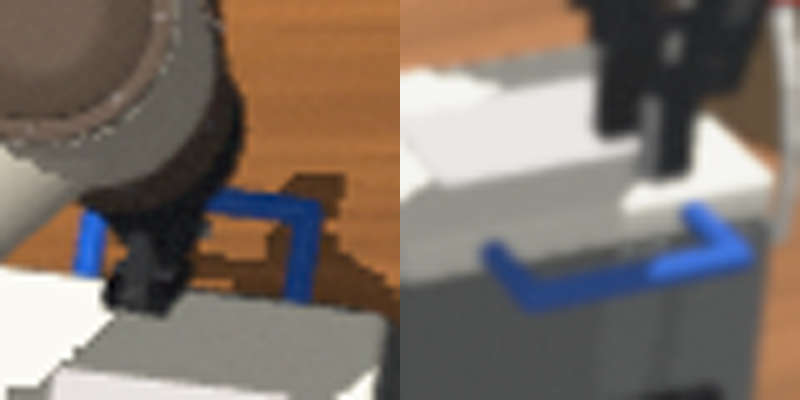

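The crops show the open fingers above the bar. The bar in the scene view, at rows 170–172 near u=374, matches the predicted (374.8,171.5). I'll descend in stages.

Request:
{"op": "carry_out", "data": {"motion": [[0,0,0,-3,1,15,-0.2],[0,0,0,-3,1,30,-0.2],[0,0,0,-3,1,40,-0.2],[0,0,0,-3,1,45,-0.2],[0,0,0,-3,1,50,-0.2]]}}

```text
clock: 16.3
position: [531.2, 238.9, 137.5]
ee_rot: [-0.653, 0.758, -0.0, 0.0]
contact_force: [-0.2, -0.8, -1.2]
gripper_width: 34.1
grasp_force: 0.0
```

Request:
{"op": "carry_out", "data": {"motion": [[0,0,0,0,0,5,-0.2],[0,0,0,0,0,10,-0.2],[0,0,0,0,0,15,-0.2],[0,0,0,0,0,19,-0.2],[0,0,0,0,0,19,-0.2]]}}

```text
clock: 16.92
position: [530.8, 238.7, 118.4]
ee_rot: [-0.653, 0.758, 0.0, -0.0]
contact_force: [-0.4, -0.4, 0.6]
gripper_width: 33.9
grasp_force: 0.0
```

Request:
{"op": "carry_out", "data": {"motion": [[0,0,0,0,0,0,-1],[0,0,0,0,0,0,-1],[0,0,0,0,0,0,-1],[0,0,0,0,0,0,-1]]}}

```text
clock: 17.42
position: [532.2, 238.8, 119.3]
ee_rot: [-0.653, 0.758, -0.001, 0.001]
contact_force: [5.2, -2.2, -1.4]
gripper_width: 9.8
grasp_force: 58.4
```

```bash
cat >> h.py <<'E'
ex=np.array([np.cos(np.radians(-8.5)),np.sin(np.radians(-8.5)),0])
def bar(base,th):
    # shift of bar for cover angle th, from shut, in world
    r,a=190.3,np.arctan2(11,190);return base+r*(np.cos(a+th)-np.cos(a))*ex+np.array([0,0,r*(np.sin(a+th)-np.sin(a))])
E
python3 -c "
from h import *
s=read_state();p0=s['position'];print(p0,s['gripper_width'],s['grasp_force'],s['contact_force'])
r=R.from_quat(s['ee_rot'])
for t in np.arange(.1,.85,.05):print(round(t,2),r.inv().apply(bar(p0,t)-p0).round(1))"
```

```text
[532.17331713 238.77328638 119.30129169] 9.833548835298773 58.40049684047699 [ 5.19556497 -2.24078612 -1.41580222]
0.1 [ -0.    2.  -18.9]
0.15 [ -0.    3.7 -28.3]
0.2 [ -0.    5.9 -37.5]
0.25 [ -0.    8.5 -46.7]
0.3 [ -0.   11.6 -55.7]
0.35 [ -0.1  15.1 -64.5]
0.4 [ -0.1  19.1 -73.2]
0.45 [ -0.1  23.5 -81.6]
0.5 [ -0.1  28.3 -89.8]
0.55 [ -0.1  33.5 -97.8]
0.6 [-1.000e-01  3.920e+01 -1.054e+02]
0.65 [-1.000e-01  4.510e+01 -1.128e+02]
0.7 [-1.000e-01  5.150e+01 -1.199e+02]
0.75 [-1.000e-01  5.820e+01 -1.267e+02]
0.8 [-1.000e-01  6.520e+01 -1.331e+02]
```

Request:
{"op": "carry_out", "data": {"motion": [[0,0,0,0,0.5,-9.5,-1],[0,0,0,0,2,-19,-1],[0,0,0,0,4,-28,-1],[0,0,0,0,6,-37.5,-1],[0,0,0,0,8.5,-46.5,-1]]}}

```text
clock: 18.05
position: [524.1, 240.0, 165.6]
ee_rot: [-0.652, 0.758, -0.001, 0.001]
contact_force: [6.5, -2.2, -4.0]
gripper_width: 9.8
grasp_force: 58.3
```

Request:
{"op": "carry_out", "data": {"motion": [[0,0,0,0,3,-9,-1],[0,0,0,0,6.5,-18,-1],[0,0,0,0,10.5,-26.5,-1],[0,0,0,0,15,-35,-1],[0,0,0,0,20,-43,-1]]}}

```text
clock: 18.68
position: [505.2, 242.9, 209.3]
ee_rot: [-0.653, 0.758, -0.002, 0.002]
contact_force: [9.5, -4.1, -4.4]
gripper_width: 9.4
grasp_force: 58.3
```

Request:
{"op": "carry_out", "data": {"motion": [[0,0,0,0,0,0,-1],[0,0,0,0,0,0,-1]]}}

```text
clock: 18.92
position: [505.1, 242.8, 209.7]
ee_rot: [-0.653, 0.758, -0.002, 0.002]
contact_force: [8.7, -3.5, 0.5]
gripper_width: 10.1
grasp_force: 58.7
```

Run:
```python
from h import *
S,T=get_image("scene"),get_image("top")
s=read_state();p=s['position'];h=np.array([342.5,265,112])
b=p+[0,0,3.7]-h;print(p,np.arctan2(b[2],b@ex)-np.arctan2(11,190),np.hypot(b[2],b@ex))
ey=np.cross([0,0,1],ex)
for n,P in(("rail",0.70),):
    for ph in(0,.1):
        a=np.arctan2(b[2],b@ex)-.058+ph;print("pin pred",ph,proj(T,h+98*ey+120*(np.cos(a)*ex+np.array([0,0,np.sin(a)]))),proj(S,h+98*ey+120*(np.cos(a)*ex+np.array([0,0,np.sin(a)]))))
cv2.imwrite('pics/g.png',np.hstack([cv2.resize(T['color'][215:265,195:245],(400,400),interpolation=2),cv2.resize(S['color'][105:165,365:425],(400,400),interpolation=2)]))
```

```text
[505.19362429 242.8434749  209.68029543] 0.49534978388735906 192.9599316630976
pin pred 0 [213.54434919 237.51372224] [393.51454032 137.22078576]
pin pred 0.1 [212.36080379 239.40967599] [392.79648145 133.0044175 ]
```

View pics/g.png

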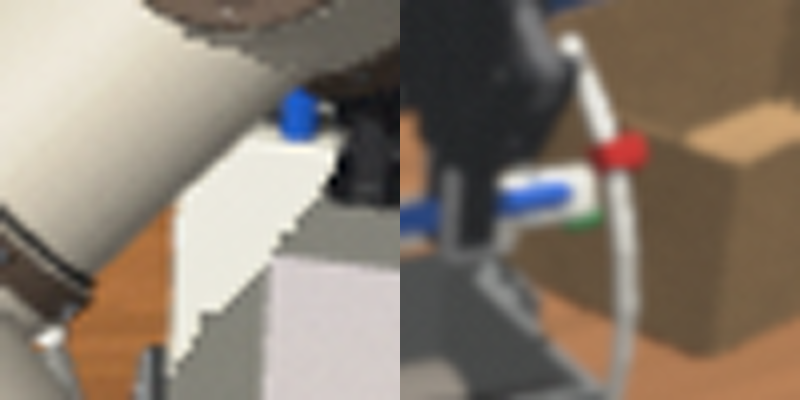

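The right crop shows the green pin's outer end at crop (600,213), scene pixel (395,137), below the red tab, whose printer-side face is at crop (597,153), scene pixel (394.6,128). Next I'll intersect those rays with the pointer plane.

```bash
cat >> h.py <<'E'
def ang(S,uv,yl):
    h=np.array([342.5,265,112]);ey=np.cross([0,0,1],ex);p,d=ray(S,*uv)
    q=p+d*((h+yl*ey-p)@ey)/(d@ey)-h;return np.arctan2(q[2],q@ex),np.hypot(q[2],q@ex)
E
python3 - <<'E'
from h import *
S,T=get_image("scene"),get_image("top");h=np.array([342.5,265,112]);ey=np.cross([0,0,1],ex)
red=lambda h,s,v:((h<8)|(h>172))&(s>150)&(v>50);gr=lambda h,s,v:(h>50)&(h<85)&(s>90)
c=S["color"]
for n,f,b,y in(("tab",red,(385,118,408,140),109),("pin",gr,(380,120,402,150),93)):
    uv,k=cen(c,b,f);print(n,uv,k,ang(S,uv,y))
print("pin end",ang(S,(394.5,136.8),98),"tab face",ang(S,(394.4,128),98))
for a in(.45,.5,.55,.6,.65,.7,.75):
    f=lambda y,r:proj(S,h+y*ey+r*(np.cos(a)*ex+np.array([0,0,np.sin(a)]))).round(1)
    print(a,"mark98",f(98,120),"tabc",f(109,120),"top tabc",proj(T,h+109*ey+120*(np.cos(a)*ex+np.array([0,0,np.sin(a)]))).round(1))
E
```

```text
tab (np.float64(398.2258064516129), np.float64(127.29032258064517)) 31 (np.float64(0.6761834321612734), np.float64(136.92677711955395))
pin (np.float64(nan), np.float64(nan)) 0 (np.float64(nan), np.float64(nan))
pin end (np.float64(0.5001013996538775), np.float64(126.03969991727007)) tab face (np.float64(0.6778470280743969), np.float64(134.98505297086786))
0.45 mark98 [393.8 139.1] tabc [397.2 138.5] top tabc [210.1 236.3]
0.5 mark98 [393.5 137. ] tabc [396.9 136.4] top tabc [209.5 237.1]
0.55 mark98 [393.1 134.9] tabc [396.6 134.3] top tabc [208.9 238. ]
0.6 mark98 [392.8 132.8] tabc [396.2 132.2] top tabc [208.3 239. ]
0.65 mark98 [392.3 130.7] tabc [395.8 130.1] top tabc [207.7 240.1]
0.7 mark98 [391.8 128.7] tabc [395.3 128.1] top tabc [207.  241.4]
0.75 mark98 [391.3 126.7] tabc [394.8 126.1] top tabc [206.4 242.7]h.py:18: RuntimeWarning: Mean of empty slice.
  v,u=np.nonzero(m);return (u.mean()+x0,v.mean()+y0),len(u)
  ret = ret.dtype.type(ret / rcount)
```

Request:
{"op": "carry_out", "data": {"motion": [[0,0,0,0,5,-7.5,-1],[0,0,0,0,10.5,-15,-1],[0,0,0,0,16,-22,-1],[0,0,0,0,22,-29,-1],[0,0,0,0,22,-29,-1]]}}

```text
clock: 19.75
position: [483.7, 246.1, 239.8]
ee_rot: [-0.653, 0.758, -0.002, 0.003]
contact_force: [9.6, -4.3, 1.7]
gripper_width: 9.7
grasp_force: 59.0
```

Run:
```python
from h import *
S,T=get_image("scene"),get_image("top")
s=read_state();p=s['position'];h=np.array([342.5,265,112])
b=p+[0,0,3.7]-h;print(p,np.arctan2(b[2],b@ex)-np.arctan2(11,190),np.hypot(b[2],b@ex),s['grasp_force'],s['contact_force'])
red=lambda h,s,v:((h<8)|(h>172))&(s>150)&(v>50)
c=S['color'];print(cen(c,(385,118,408,140),red))
for v in range(122,138):
    print(v,[tuple(int(k) for k in c[v,u]) for u in range(390,399)])
cv2.imwrite('pics/i.png',cv2.resize(c[110:150,370:420],(800,600)[:1]+(640,),interpolation=2)[20:620])
```

```text
[483.94550454 246.06500712 239.58622029] 0.6859665888953789 193.8986438499787 58.970478773117065 [ 9.45904361 -4.61185425  2.90208498]
((np.float64(398.2258064516129), np.float64(127.29032258064517)), 31)
122 [(228, 236, 237), (195, 210, 214), (136, 148, 156), (160, 169, 173), (213, 219, 220), (219, 226, 228), (179, 193, 202), (110, 130, 149), (76, 103, 127)]
123 [(230, 237, 238), (205, 217, 220), (140, 154, 161), (142, 152, 158), (200, 208, 211), (225, 230, 231), (205, 214, 218), (125, 139, 152), (73, 96, 121)]
124 [(228, 235, 236), (206, 219, 221), (143, 157, 165), (125, 136, 143), (178, 186, 190), (217, 223, 225), (201, 211, 218), (125, 136, 162), (68, 85, 135)]
125 [(218, 226, 228), (193, 207, 211), (136, 150, 159), (105, 117, 130), (146, 154, 166), (184, 193, 211), (175, 183, 216), (113, 122, 188), (66, 76, 175)]
126 [(179, 191, 193), (153, 166, 171), (112, 127, 137), (81, 95, 118), (95, 102, 139), (114, 120, 179), (107, 112, 203), (77, 83, 202), (59, 64, 199)]
127 [(128, 145, 139), (107, 128, 123), (81, 107, 111), (61, 82, 111), (53, 62, 122), (56, 61, 159), (58, 62, 193), (56,
[... 752 characters left out ...]
 (59, 80, 97), (61, 81, 99), (60, 80, 99), (67, 85, 103), (95, 108, 119), (150, 159, 163), (194, 202, 205), (186, 197, 200)]
134 [(60, 80, 99), (60, 80, 99), (60, 80, 99), (61, 81, 100), (63, 83, 101), (88, 102, 114), (142, 151, 155), (185, 193, 196), (181, 191, 195)]
135 [(60, 81, 100), (60, 81, 100), (59, 80, 99), (59, 80, 98), (62, 82, 100), (83, 97, 110), (132, 141, 147), (179, 186, 189), (184, 193, 197)]
136 [(60, 82, 101), (60, 82, 100), (60, 81, 100), (60, 81, 98), (60, 80, 98), (78, 93, 107), (124, 133, 139), (175, 182, 185), (192, 201, 204)]
137 [(62, 82, 101), (60, 82, 101), (61, 83, 101), (60, 81, 99), (59, 79, 96), (74, 89, 104), (118, 127, 134), (172, 180, 182), (200, 208, 211)]
```

View pics/i.png

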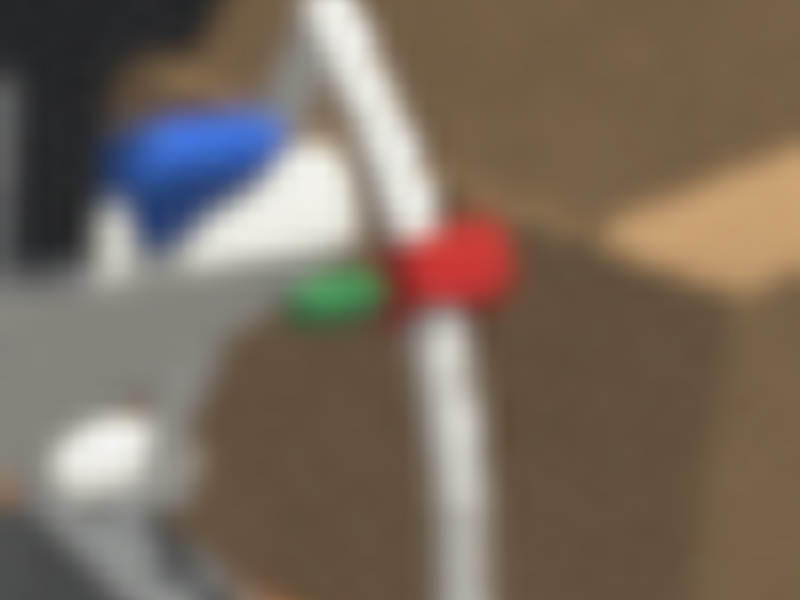

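The pin's end, at (393,128.8), lies level with the tab's dark printer-side face, at (394,128.4), within about 2 mm. I'll let it settle and hand in.

Request:
{"op": "carry_out", "data": {"motion": [[0,0,0,0,1,-1.5,-1],[0,0,0,0,1,-1.5,-1],[0,0,0,0,1,-1.5,-1],[0,0,0,0,1,-1.5,-1]]}}

```text
clock: 20.35
position: [482.9, 246.2, 240.7]
ee_rot: [-0.653, 0.758, -0.002, 0.003]
contact_force: [9.7, -4.6, 0.7]
gripper_width: 9.8
grasp_force: 58.9
```

```bash
python3 -c "
from h import *
s=read_state();print(s['position'],s['grasp_force'],abs(s['joint_vel']).max());print(job_done())"
```

```text
[482.90882188 246.17620614 240.71917929] 58.91183137893677 0.0022851442721201123
the job is handed in; nothing more can be done
None
```

The job is handed in at about 20 s, with no verdict returned: both loose rolls are down on their free posts and let go, and the arm still holds the cover by its blue bar with the green pin within about 2 mm of level with the red tab in the last picture.

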